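Pack the two-tier spice box and pin it shut

ROBOT

A 7-joint arm with a two-finger parallel gripper is mounted at the origin on a cart in front of the work surface, level with it; the furniture and walls round the work are solid. World frame = base frame: x ahead of the robot, y to its left, z up, the work surface at z = 0. Lengths are in m, angles in rad, forces in N, time in s.
With the tool pointing down it reaches from about 0.4 to 0.85 m from the base axis. Payload 10.4 kg.
Tool frame: the origin (TCP) lies between the finger pads; the fingertips stand ahead of it and the grasp point (between the pads) lies 3 mm ahead of it (r.tips_ahead is the z of the fingertips in the tool frame, in m); z points along the fingers, y is the line along which they close (so a half turn about z gives the same grasp; the last joint's range is limited). The gripper opens to 87 mm and grips with 3 to 60 N. Pads are 19 mm wide; open, the fingers measure 117 mm over their backs; the gripper's body (75 mm by 190 mm) begins 51 mm behind the grasp point.
Start: joints at [-1.299, 0.332, -0.065, 1.46, 0.022, 1.35, -0.088], TCP at [0.182, 0.598, 0.245] pointing down, gripper open.
Joint ranges: [-2.6, 2.6], [-0.5, 2.12], [-1.47, 1.34], [0.16, 2.42], [-1.27, 4.41], [0.06, 2.06], [-2.6, 2.6]. Speed limits (rad/s): [2.22, 2.22, 2.79, 2.79, 3.14, 3.14, 3.14].

INTERFACE

Orientations are given as a unit quaternion [x, y, z, w].
In Python, from bench import telemetry, camera, get_calibration, r gives the robot as it stands.
- The arm moves only by the tool drive_tool, never from a script. Its argument "series" is one flat list of numbers, 7 for each row, row after row: the turn, a rotation vector about the tool's x, y, z in units of 5 degrees (1.0 is 5 degrees), then the shift along the tool's x, y, z in units of 40 mm (1.0 is 40 mm), then the opening, from -1 (shut) to 1 (fully open). A call has 1 to 10 rows; each row is the pose to reach, as a shift and turn from the pose commanded when the call began, along the tool's axes at that moment; what a row does not reach only later rows make up. A row lasts 1/12 s, in which the tool goes at most 41.7 mm and 7.16 degrees, less where a joint would pass 70% of its speed; a pose out of reach is approached as far as the arm can. A call with a gripper value outside its range is refused whole. The fingers move at their own pace and stop on an object; "grip_force" is the grip in N (left out, the last holds). Time passes only in rows, so rows that repeat a pose let the fingers close. It gives the time, the measured TCP pose, the force, the opening and the grip force at its end, in the units of the state.
- telemetry.read_state(): the state, without advancing time (a new reading comes with each control period).
- camera(name): name is "scene" or "top"; returns the picture (400x640x3 uint8, red, green, blue); there is no depth.
- get_calibration(name): a dict with "fovy" (degrees; the focal length in pixels is half the picture's height over the tangent of half this angle, whatever the lens; pixels are square), "cx", "cy" (the principal point, pixels), "xyz" and "rotation" of the camera in the world. Camera axes: x right, y up, looking along -z (the intrinsics and any distortion apply to the point x, -y, -z); pixel columns grow to the right and rows downward; lengths in m; the calibration is good to about 2 mm. A picture is of the moment at which its call begins. get_calibration takes no time and is no camera call.
- r.close_job(): hands the job in; it is judged then, once.
The state is a dict: "time": time; "joint_positions": joint angles; "joint_vel": joint speeds; "joint_torque": joint torques, N m; "ee_pos": TCP position; "eef_rot": TCP orientation; "ft_force": force on the tool from outside, world axes, zero at the start; "torque": the same for the moment, N m; "width": finger opening in m; "grip_force": force on a finger pad.
Only numpy, scipy, OpenCV 4.12 (cv2) and the standard library are available. Lean on these libraries where they do the work, as an engineer would, in place of code of your own. Each camera call takes 0.05 s, during which the arm holds its last target. There are 200 camera calls.

TASK

Swing the box's top tray right up and back on its arms, stand the two loose spice jars upright on the floor of the compartment underneath beside the honey jar, then swing the tray back down gently, without letting it drop, until it is fully closed. Then push the loose lock pin fully home sideways through the holes of the lugs and the tray's tongue at the front of the box. Keep the honey jar upright, the teaspoon in the tray and the mug where it stands.

Things in the scene. Friction and masses are not known exactly. Their poses are not given: they have to be found in the camera images.
- box: Fixed pale-wood box, 130 (x) x 270 (y) x 117 mm high, open-topped, walls and floor 5 mm, inside 120 x 260 mm, floor top at 5 mm. Origin: centre of the underside; x to its back (away from the robot), y to its left, z up. Closed, the tray covers it all: tray bottom at 119 mm, rim at 159 mm. The tray's steel arms run along both ends, out to y = +-143 mm. Two lugs stand out of the middle of the front.
- lift (a joint): Tray arm angle (rad): 0 closed, 1.92 fully open behind the box (hard stops). The arms keep the tray level; each point moves on an arc in the box's x-z plane: shift x = 0.115(cos 0.611 - cos a), z = 0.115(sin a - sin 0.611) m, a = 0.611 + value (49 mm up half way; 188 mm back, same height, when open). Tray 0.4 kg, little friction: falls shut below 0.85, open above 1.07. Level push to start: 7 N.
- tray_lane (a point): On the tray, moves with it: middle of the floor of its front lane, an open trough 40 mm wide (x), 262 mm long (y), between the front wall and a divider, both 4 mm thick and 36 mm above this floor. Closed fingertips set down in it can push the tray back (on the divider) or forward (on the front wall), and hold it back as it falls. Tray closed: x -41, y 0, z 123 mm in the box frame.
- tray_rear (a point): Point on the tray: middle of the floor of its rear lane, 78 mm wide (x), 262 mm long, same wall height. The teaspoon lies here.
- lock_hole (a point): Centre of the pin holes, fixed to the box at x -105, y 0, z 134 mm of its frame, 40 mm in front of its front face. The 17 mm holes run along the box's y through two fixed lugs (8 mm thick, outer faces at y +-18 mm) and, tray closed, the tray's 10 mm tongue between them. Lugs and tongue end 15 mm above and in front of this point. The pin may enter from either side.
- lock_pin: Loose lock pin lying level on the worktop, 80 g: dark wood handle 56 mm long, 24 mm square, and a round steel shank 12 mm in diameter, 62 mm long (last 6 mm tapered) from the middle of one end. Origin: underside of the handle, below its middle; x along the shank to its tip; shank axis 12 mm above the underside. Handle x -28..28 mm, shank 28..90 mm.
- pin_seat (a point): Point on the pin's axis, 50 mm from the handle's middle towards the tip (22 mm beyond the handle's end face); comes to about 5 mm from lock_hole when the handle touches a lug.
- pin_tip (a point): Tip of the pin's shank, on its axis.
- jar_dark: Loose spice jar with a dark lid on the worktop, to be packed: round, 44 mm in diameter, 103 mm high, about 0.11 kg. Origin: centre of its underside, z up.
- jar_pale: Loose spice jar with a pale lid on the worktop, to be packed: round, 40 mm in diameter, 105 mm high, about 0.11 kg. Origin: centre of its underside, z up.
- jar_honey: Honey jar with a wide lid already standing in the compartment (hidden until the tray is open): 58 x 62 mm, 86 mm high, 0.36 kg. Origin: centre of its underside, z up. It must stay in there, upright.
- teaspoon: Teaspoon lying loose in the tray's rear lane, 132 mm long (its x), 26 mm wide, 9 mm high. Origin: centre of its underside.
- mug: Mug standing on the worktop at the right, 81 x 89 mm over its handle, 72 mm high. Origin: middle of its underside, z up. A bystander.
There are look-alikes about, which are no part of the job. Leave any pink or red look-alike of the jar_dark alone.

How it is judged:
By the outcome, as a careful person would: the job done as asked, in the order asked, and still so for the second after the job is handed in, with the robot touching nothing.
It also fails if it takes over 72 s, if anything falls off the work surface, if the arm or the gripper's body presses on something with over 40 N, if the wrist force passes 120 N, or if a joint passes its speed limit or range.

## Working session

There is one attempt and no reset: what is moved stays moved. The work goes in short steps, Python scripts to look and compute and a tool call to move; the robot and the scene stay as the last step left them, time stands still between calls to the robot, and variables do not carry over. Pictures are saved under pics/ and viewed, at most 10 in all, crops included, and the job is handed in when it is done.

Besides the shell and the picture viewer there is one more tool, called after "Call:" as name(argument=value, ...) on one line, values as JSON. drive_tool: Moves the arm, as the interface text tells. Its arguments: {"type":"object","properties":{"series":{"type":"array"},"grip_force":{"type":"number"}},"required":["series"]}

```bash
mkdir -p pics; ls
python3 - <<'E'
from bench import telemetry, camera, get_calibration, r
import cv2
for n in ("scene","top"):
    im=camera(n); cv2.imwrite(f"pics/{n}0.png",im[:,:,::-1]); print(n,get_calibration(n))
print(telemetry.read_state(), r.tips_ahead)
E
```

```text
pics
scene {'fovy': 55.538544570481534, 'cx': 308.03974500804054, 'cy': 200.5564450560661, 'xyz': array([-0.3008358 ,  0.16275242,  1.19698891]), 'rotation': array([-0.18956015,  0.23961593,  0.75031301, -0.58624359])}
top {'fovy': 42.87458607016343, 'cx': 316.0980469729559, 'cy': 205.81798200070446, 'xyz': array([0.06475047, 0.20991492, 1.42696314]), 'rotation': array([-0.08905308,  0.14722598,  0.85618837, -0.48717095])}
{'time': 0.1, 'joint_positions': array([-1.29858252,  0.33278678, -0.06469128,  1.46086872,  0.02160241,
        1.34990393, -0.08851615]), 'joint_vel': array([ 0.00049218, -0.00130992, -0.00011181, -0.00292975,  0.00128452,
        0.0008613 , -0.0004802 ]), 'joint_torque': array([ 1.77073947e-03, -6.24548936e+01,  2.49890587e-02, -3.90711272e+01,
       -6.13514450e-02,  3.66916589e-02,  8.22075140e-05]), 'ee_pos': array([0.18151491, 0.59772143, 0.24384169]), 'eef_rot': array([ 1.46875807e-01,  9.89154737e-01, -6.32671034e-04, -6.16738365e-05]), 'ft_force': array([-0.20465205, -0.79982574,  0.15128527]), 'torque': array([ 0.03913757,  0.01756525, -0.01227332]), 'grip_force': 0.0, 'width': 0.08693403086634427} 0.022
```

View pics/scene0.png

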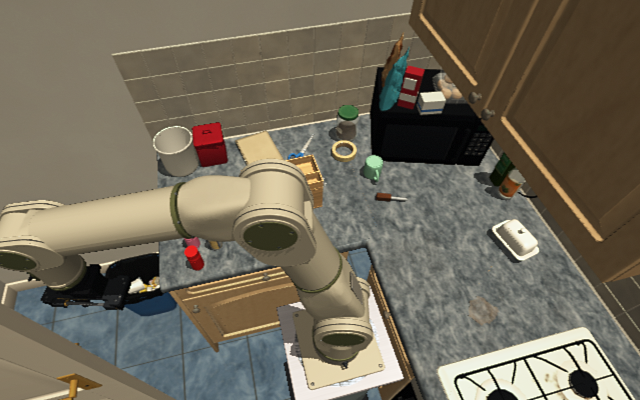

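View pics/top0.png

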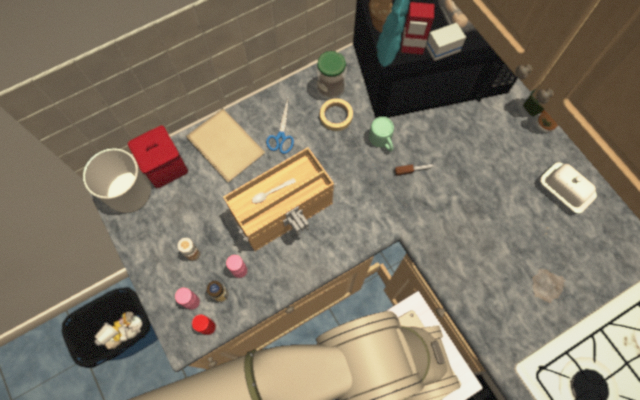

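The top view shows the box at about (280,198) with the lugs at (297,220). The pin handle is at (404,169) with its tip near (433,167). The dark-lid jar is at (217,290), the pale-lid jar at (187,248), and the pink and red look-alikes are near them. I'll enlarge these areas.

```bash
cat > h.py <<'E'
import numpy as np, cv2
from scipy.spatial.transform import Rotation as R
from bench import telemetry, camera, get_calibration, r
def cam(n):
    c=get_calibration(n); f=200/np.tan(np.radians(c['fovy'])/2)
    return c,f,R.from_quat(c['rotation'])
def w(n,u,v,z):
    c,f,q=cam(n); d=q.apply([(u-c['cx'])/f,-(v-c['cy'])/f,-1]); o=np.array(c['xyz'])
    return o+d*(z-o[2])/d[2]
def p(n,X):
    c,f,q=cam(n); d=q.inv().apply(np.array(X)-c['xyz'],)
    d=np.atleast_2d(d); return np.c_[c['cx']+f*d[:,0]/-d[:,2], c['cy']-f*d[:,1]/-d[:,2]]
def crop(n,x0,y0,x1,y1,s,name,im=None):
    im=camera(n) if im is None else im
    c=cv2.resize(im[y0:y1,x0:x1,::-1],None,fx=s,fy=s,interpolation=cv2.INTER_CUBIC)
    for x in range(-(-x0//10)*10,x1,10): cv2.putText(c,str(x),(int((x-x0)*s)-8,8),0,.3,(0,255,255)); cv2.line(c,(int((x-x0+.5)*s),10),(int((x-x0+.5)*s),15),(0,255,255))
    for y in range(-(-y0//10)*10,y1,10): cv2.putText(c,str(y),(0,int((y-y0)*s)+4),0,.3,(0,255,255)); cv2.line(c,(20,int((y-y0+.5)*s)),(25,int((y-y0+.5)*s)),(0,255,255))
    cv2.imwrite('pics/'+name,c); return im
E
python3 - <<'E'
from h import *
im=cv2.imread('pics/top0.png')[:,:,::-1]
a=crop('top',165,145,345,345,3,'a.png',im)
crop('top',165,145,295,345,3,'x.png',im)
b=crop('top',365,105,445,185,3,'y.png',im)
A=cv2.imread('pics/a.png');B=cv2.imread('pics/y.png')
o=np.zeros((600,800,3),np.uint8);o[:600,:540]=A;o[:240,545:785]=B;cv2.imwrite('pics/a.png',o)
print(p('top',[[0.18,0.6,0.245],[.5,.3,0]]))
E
```

```text
[[135.41137179 439.1352067 ]
 [215.9472627  267.1282136 ]]
```

View pics/a.png

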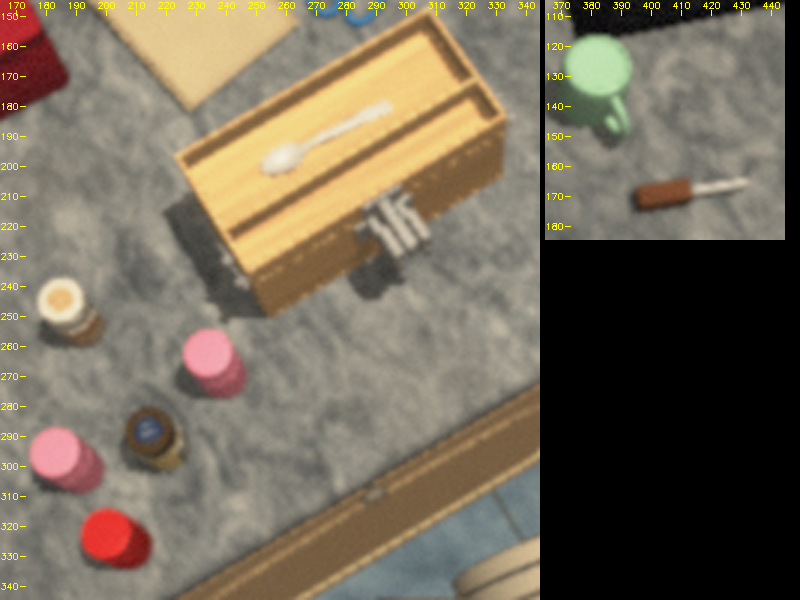

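```bash
cat >> h.py <<'E'
from scipy.optimize import least_squares
E
python3 - <<'E'
from h import *
px=np.array([[224.3,197.3],[308.3,149.3],[333.3,184.3],[249,235]])-.0
loc=np.array([[.065,.135,.159],[.065,-.135,.159],[-.065,-.135,.159],[-.065,.135,.159]])
def T(q,l):
    l=np.atleast_2d(l);c,s=np.cos(q[2]),np.sin(q[2]);return np.c_[q[0]+c*l[:,0]-s*l[:,1],q[1]+s*l[:,0]+c*l[:,1],l[:,2]]
print([w('top',*u,.159).round(3) for u in px])
f=least_squares(lambda q:(p('top',T(q,loc))-px).ravel(),[.6,.2,0.3]);print(f.x,f.fun.round(1))
print('hole',T(f.x,[-.105,0,.134]),p('top',T(f.x,[[-.12,0,.149]])),'scene',p('scene',T(f.x,loc)))
for n,u,v,z in [('dark',214.7,288.3,.103),('pale',185.3,245,.105),('pinA',395,170.7,.02),('pinB',413.3,168.3,.02),('tip',432.7,166,.012),('mug',382.7,127,.072),('pink',234.5,262,.1),('pink2',183,295.5,.1),('red',200.5,322.5,.1)]:
    print(n,w('top',u,v,z).round(4))
E
```

```text
[array([0.61 , 0.185, 0.159]), array([ 0.617, -0.079,  0.159]), array([ 0.493, -0.084,  0.159]), array([0.484, 0.178, 0.159])]
[0.55109845 0.04969032 0.03625817] [-0.9 -0.1  0.6 -1.8  1.5 -0.1 -1.1  1.6]
hole [[0.44616747 0.04588405 0.134     ]] [[303.33754781 227.77540354]] scene [[240.9992237  169.54826559]
 [313.49555607 153.90648859]
 [324.06280989 180.42934191]
 [247.80532427 197.83811064]]
dark [0.4198 0.3218 0.103 ]
pale [0.5645 0.337  0.105 ]
pinA [ 0.4824 -0.2982  0.02  ]
pinB [ 0.4607 -0.3498  0.02  ]
tip [ 0.4392 -0.4077  0.012 ]
mug [ 0.6045 -0.3269  0.072 ]
pink [0.4566 0.2448 0.1   ]
pink2 [0.4461 0.4018 0.1   ]
red [0.3604 0.3931 0.1   ]
```

```bash
cat >> h.py <<'E'
def tgt(yaw):  # tool down, tool y at world angle yaw (deg)
    c,s=np.cos(np.radians(yaw)),np.sin(np.radians(yaw))
    return R.from_matrix(np.array([[-s,c,0],[c,s,0],[0,0,-1.]]) if False else np.column_stack([[-s,c,0],[c,s,0],[0,0,-1.]]))
def go(P,yaw=None):
    s=telemetry.read_state();q=R.from_quat(s['eef_rot']);g=tgt(yaw) if yaw is not None else q
    print('move',((q.inv()*g).as_rotvec(degrees=True)/5).round(2),(q.inv().apply(np.array(P)-s['ee_pos'])/.04).round(2))
def st():
    s=telemetry.read_state();print('t',s['time'],'ee',s['ee_pos'].round(4),'F',s['ft_force'].round(1),'w',round(s['width'],4),'g',s['grip_force'],'j',s['joint_positions'].round(2))
BX=[.551,.0497,.0363]
def box(x,y,z,q=None):
    q=q or BX;c,s=np.cos(q[2]),np.sin(q[2]);return [q[0]+c*x-s*y,q[1]+s*x+c*y,z]
E
python3 - <<'E'
from h import *
st();print(tgt(73.1).as_matrix(), box(-.041,0,.24));go(box(-.041,0,.24),92.1)
E
```

```text
t 0.1 ee [0.1815 0.5977 0.2438] F [-0.2 -0.8  0.2] w 0.0869 g 0.0 j [-1.3   0.33 -0.06  1.46  0.02  1.35 -0.09]
[[-0.95681358  0.29070219  0.        ]
 [ 0.29070219  0.95681358  0.        ]
 [ 0.          0.         -1.        ]] [np.float64(0.5100270096789393), np.float64(0.048212026831470634), 0.24]
move [-0.01 -0.   -3.8 ] [-11.85 -10.76   0.11]
```

Call:
drive_tool(series=[0, 0, -3.8, -11.85, -10.76, 0.1, -1, 0, 0, -3.8, -11.85, -10.76, 0.1, -1, 0, 0, -3.8, -11.85, -10.76, 0.1, -1, 0, 0, -3.8, -11.85, -10.76, 0.1, -1, 0, 0, -3.8, -11.85, -10.76, 0.1, -1, 0, 0, -3.8, -11.85, -10.76, 0.1, -1, 0, 0, -3.8, -11.85, -10.76, 0.1, -1, 0, 0, -3.8, -11.85, -10.76, 0.1, -1, 0, 0, -3.8, -11.85, -10.76, 0.1, -1, 0, 0, -3.8, -11.85, -10.76, 0.1, -1], grip_force=20)

```text
time: 0.93
ee_pos: [0.3958, 0.2383, 0.2419]
eef_rot: [-0.018, 1.0, 0.0, -0.0]
ft_force: [1.7, 0.4, 0.1]
width: 0.0279
grip_force: 0.0
```

Run:
```python
from h import *
st();go(box(-.041,0,.24),92.1)
```

```text
t 0.9333 ee [0.3958 0.2383 0.2419] F [1.7 0.4 0.1] w 0.0279 g 0.0 j [-0.83 -0.04  0.19  1.88  0.01  1.29  0.96]
move [ 0. -0.  0.] [-2.68 -4.86  0.04]
```

Call:
drive_tool(series=[0, 0, 0, -2.68, -4.86, 0, -1, 0, 0, 0, -2.68, -4.86, 0, -1, 0, 0, 0, -2.68, -4.86, 0, -1, 0, 0, 0, -2.68, -4.86, 0, -1, 0, 0, 0, -2.68, -4.86, 0, -1, 0, 0, 0, -2.68, -4.86, 0, -1, 0, 0, 0, -2.68, -4.86, 0, -1])

```text
time: 1.52
ee_pos: [0.5108, 0.0456, 0.2417]
eef_rot: [-0.015, 1.0, -0.001, 0.0]
ft_force: [-0.2, 0.3, 0.1]
width: 0.0003
grip_force: 0.0
```

Run:
```python
from h import *
st();go(box(-.041,0,.151),92.1)
im=camera('top');im2=camera('scene')
cv2.imwrite('pics/t1.png',im[:,:,::-1])
crop('top',200,130,360,260,3.7,'b1.png',im)
crop('scene',225,115,365,235,4,'b2.png',im2)
b=cv2.imread('pics/b1.png');c=cv2.imread('pics/b2.png');print(b.shape,c.shape)
s=telemetry.read_state();e=s['ee_pos'];e[2]-=.022
print(p('top',e),p('scene',e),w('top',279,196,.2))
```

```text
t 1.5167 ee [0.5108 0.0456 0.2417] F [-0.2  0.3  0.1] w 0.0003 g 0.0 j [-0.6   0.08  0.44  1.78 -0.03  1.29  1.46]
move [-0.02  0.   -0.07] [0.02 0.07 2.27]
(481, 592, 3) (480, 560, 3)
[[285.3987218  195.08553626]] [[283.44019689 172.76134341]] [0.52291865 0.06277297 0.2       ]
```

View pics/b1.png

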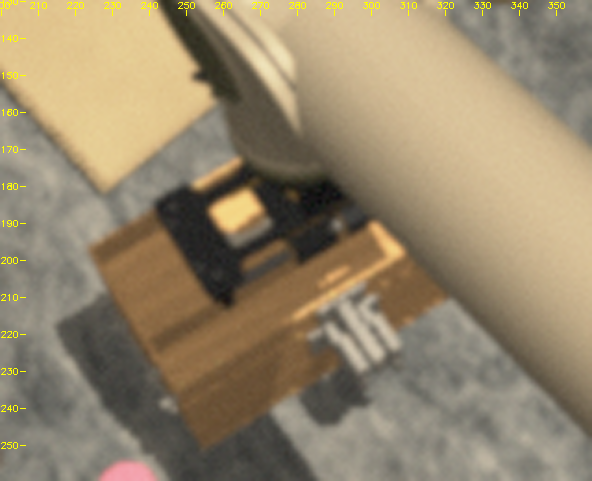

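View pics/b2.png

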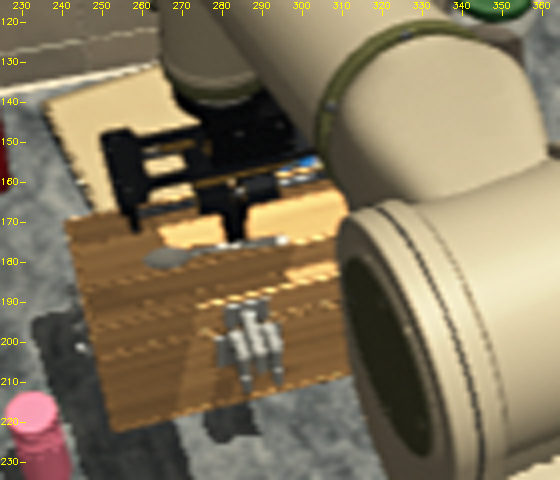

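Scene view: the fingertips are at (283.5,175), close to the predicted (283.4,172.8). The rear-left rim corner is at (241.7,170), predicted (241,169.5), so the box pose is good. Next I'll lower into the front lane.

Call:
drive_tool(series=[0, 0, 0, 0, 0.05, 1, -1, 0, 0, 0, 0, 0.05, 1.7, -1, 0, 0, 0, 0, 0.05, 2.1, -1, 0, 0, 0, 0, 0.05, 2.27, -1, 0, 0, 0, 0, 0.05, 2.27, -1])

```text
time: 2.03
ee_pos: [0.5083, 0.0532, 0.1498]
eef_rot: [-0.019, 1.0, -0.0, -0.001]
ft_force: [-0.4, 1.0, 1.5]
width: 0.0007
grip_force: 0.0
```

Run:
```python
from h import *
st()
q=R.from_quat(telemetry.read_state()['eef_rot'])
# arc path in tool units, starting offset d behind
for v in np.arange(0.1,1.93,.13):
    a=.611+v;dx=.115*(np.cos(.611)-np.cos(a));dz=.115*(np.sin(a)-np.sin(.611))
    c,s=np.cos(BX[2]),np.sin(BX[2])
    print(round(v,2),(q.inv().apply([c*dx,s*dx,dz])/.04).round(2))
```

```text
t 2.0333 ee [0.5083 0.0532 0.1498] F [-0.4  1.   1.5] w 0.0007 g 0.0 j [-0.59  0.16  0.43  1.9  -0.08  1.1   1.48]
0.1 [-0.18 -0.   -0.23]
0.23 [-0.44 -0.   -0.49]
0.36 [-0.73 -0.   -0.73]
0.49 [-1.05 -0.   -0.92]
0.62 [-1.39 -0.   -1.07]
0.75 [-1.75 -0.   -1.17]
0.88 [-2.12 -0.01 -1.22]
1.01 [-2.5  -0.01 -1.23]
1.14 [-2.87 -0.01 -1.19]
1.27 [-3.23 -0.01 -1.1 ]
1.4 [-3.58 -0.01 -0.96]
1.53 [-3.9  -0.01 -0.78]
1.66 [-4.21 -0.01 -0.56]
1.79 [-4.48 -0.01 -0.3 ]
1.92 [-4.71 -0.01 -0.01]
```

Call:
drive_tool(series=[0, 0, 0, 0, 0, -0.15, -1, 0, 0, 0, -0.26, 0, -0.15, -1, 0, 0, 0, -0.44, 0, -0.38, -1, 0, 0, 0, -0.7, 0, -0.64, -1, 0, 0, 0, -0.99, 0, -0.88, -1, 0, 0, 0, -1.31, 0, -1.07, -1, 0, 0, 0, -1.65, 0, -1.22, -1, 0, 0, 0, -2.01, 0, -1.32, -1, 0, 0, 0, -2.2, 0, -1.35, -1, 0, 0, 0, -2.38, 0, -1.37, -1])

```text
time: 2.87
ee_pos: [0.6057, 0.0561, 0.2077]
eef_rot: [-0.019, 1.0, 0.0, 0.001]
ft_force: [-1.6, 0.6, 0.9]
width: 0.0003
grip_force: 0.6
```

Run:
```python
from h import *
st()
im=camera('scene');crop('scene',225,75,365,225,4,'c.png',im)
```

```text
t 2.8667 ee [0.6057 0.0561 0.2077] F [-1.6  0.6  0.9] w 0.0003 g 0.6306693408259889 j [-0.53  0.33  0.45  1.58 -0.15  1.26  1.55]
```

View pics/c.png

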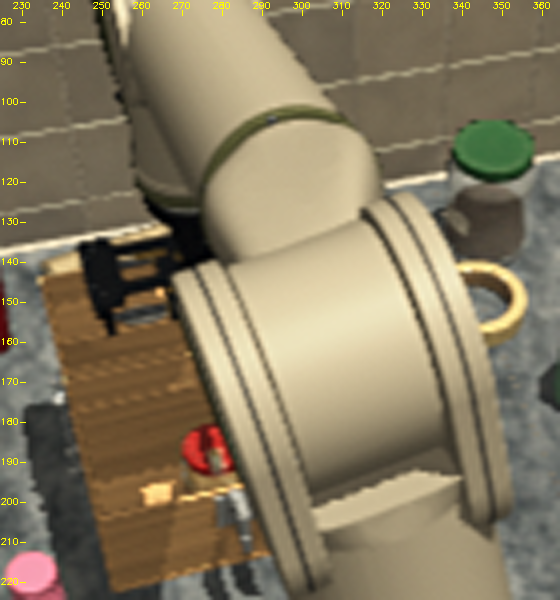

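The tray is up and the honey jar's red lid shows at (276,187). Continuing over the hump.

Call:
drive_tool(series=[0, 0, 0, -0.2, 0, 0, -1, 0, 0, 0, -0.38, 0, 0, -1, 0, 0, 0, -0.75, 0, 0.03, -1, 0, 0, 0, -0.82, 0, 0.17, -1, 0, 0, 0, -0.94, 0, 0.26, -1, 0, 0, 0, -1.09, 0, 0.35, -1, 0, 0, 0, -1.26, 0, 0.44, -1, 0, 0, 0, -1.42, 0, 0.55, -1, 0, 0, 0, -1.57, 0, 0.66, -1, 0, 0, 0, -1.7, 0, 0.79, -1])

```text
time: 3.75
ee_pos: [0.6741, 0.0582, 0.1745]
eef_rot: [-0.018, 1.0, 0.0, 0.001]
ft_force: [6.0, 0.1, 3.1]
width: 0.0003
grip_force: 2.9
```

Call:
drive_tool(series=[0, 0, 0, -0.14, 0, 0.13, -1, 0, 0, 0, -0.26, 0, 0.27, -1, 0, 0, 0, -0.37, 0, 0.38, -1, 0, 0, 0, -0.5, 0, 0.4, -1, 0, 0, 0, -0.6, 0, 0.4, -1, 0, 0, 0, -0.6, 0, 0.4, -1])

```text
time: 4.25
ee_pos: [0.6967, 0.059, 0.1577]
eef_rot: [-0.018, 1.0, -0.0, -0.001]
ft_force: [-0.3, 0.4, 0.1]
width: 0.0001
grip_force: 0.0
```

Run:
```python
from h import *
st()
go([.4198,.3218,.2],40)
```

```text
t 4.25 ee [0.6967 0.059  0.1577] F [-0.3  0.4  0.1] w 0.0001 g 0.0 j [-0.44  0.57  0.43  1.36 -0.24  1.26  1.61]
move [-1.000e-02 -1.000e-02  1.042e+01] [ 6.68  6.82 -1.05]
```

Call:
drive_tool(series=[0, 0, 0, 0, 0, -1, -1, 0, 0, 0, 0, 0, -1.5, -1, 0, 0, 17.4, 6.68, 6.82, -1.5, 0.5, 0, 0, 17.4, 6.68, 6.82, -1.5, 0.5, 0, 0, 17.4, 6.68, 6.82, -1.5, 0.5, 0, 0, 17.4, 6.68, 6.82, -1.5, 0.5, 0, 0, 17.4, 6.68, 6.82, -1.5, 0.5, 0, 0, 17.4, 6.68, 6.82, -1.5, 0.5, 0, 0, 17.4, 6.68, 6.82, -1.5, 0.5, 0, 0, 17.4, 6.68, 6.82, -1.5, 0.5])

```text
time: 5.08
ee_pos: [0.4702, 0.2735, 0.2187]
eef_rot: [0.434, 0.901, 0.0, -0.0]
ft_force: [-0.2, 1.0, 0.5]
width: 0.0457
grip_force: 0.0
```

Run:
```python
from h import *
st()
go([.4198,.3218,.2],5)
```

```text
t 5.0833 ee [0.4702 0.2735 0.2187] F [-0.2  1.   0.5] w 0.0457 g 0.0 j [-1.04  0.17  0.49  1.74 -0.09  1.25  0.14]
move [-0.   -0.01  6.71] [ 1.73 -0.23  0.47]
```

Call:
drive_tool(series=[0, 0, 6.7, 1.65, -0.2, 0.4, 0.5, 0, 0, 6.7, 1.65, -0.2, 0.4, 0.5, 0, 0, 6.7, 1.65, -0.2, 0.4, 0.5, 0, 0, 6.7, 1.65, -0.2, 0.4, 0.5, 0, 0, 6.7, 1.65, -0.2, 0.4, 0.5, 0, 0, 6.7, 1.65, -0.2, 0.4, 0.5, 0, 0, 6.7, 1.65, -0.2, 0.4, 0.5])

```text
time: 5.67
ee_pos: [0.4243, 0.3188, 0.2026]
eef_rot: [0.672, 0.741, -0.0, -0.0]
ft_force: [-0.0, -0.2, 0.3]
width: 0.0651
grip_force: 0.0
```

Run:
```python
from h import *
st()
go([.4198,.3218,.08],5)
im=camera('top');im2=camera('scene')
crop('top',160,130,340,350,2.7,'d1.png',im)
crop('scene',165,125,315,275,2.5,'d2.png',im2)
A=cv2.imread('pics/d1.png');B=cv2.imread('pics/d2.png');o=np.zeros((600,800,3),np.uint8)
A=A[:,:425];o[:A.shape[0],:A.shape[1]]=A;o[:B.shape[0],425:425+B.shape[1]]=B[:600,:375];cv2.imwrite('pics/d.png',o)
cv2.imwrite('pics/top2.png',im[:,:,::-1])
e=telemetry.read_state()['ee_pos'];q=R.from_quat(telemetry.read_state()['eef_rot'])
for y in(-.03,.03):print(p('top',e+q.apply([0,y,.022])),p('scene',e+q.apply([0,y,.022])))
```

```text
t 5.6667 ee [0.4243 0.3188 0.2026] F [-0.  -0.2  0.3] w 0.0651 g 0.0 j [-1.17  0.15  0.49  1.79 -0.08  1.22 -0.56]
move [-0.   -0.    0.11] [ 0.08 -0.1   3.06]
[[215.27798731 289.96904327]] [[209.03189944 223.71515289]]
[[202.39763362 270.6215758 ]] [[205.51464883 208.92452124]]
```

View pics/d.png

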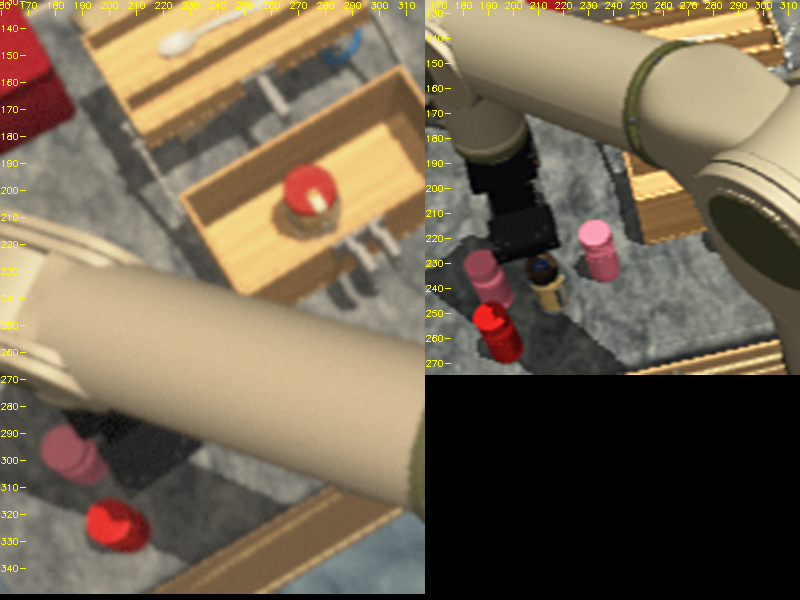

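Tray open behind. The honey lid is at (275,200.7) in the top image. In the scene image the dark jar lid is at (212,232), below the fingers.

Run:
```python
from h import *
def inv(P):
    c,s=np.cos(BX[2]),np.sin(BX[2]);d=P[:2]-np.array(BX[:2]);return np.array([c*d[0]+s*d[1],-s*d[0]+c*d[1]]).round(4)
print('honey',inv(w('top',275.2,200.7,.091)))
print('corners',inv(w('top',227.4,202.6,.117)),inv(w('top',252.6,241.3,.117)))
print('dark scene',w('scene',212.2,231.7,.103), 'top',w('top',214.7,288.3,.103))
c0=w('scene',190-.0,165,.1)
```

```text
honey [0.0064 0.0158]
corners [0.0634 0.1321] [-0.0693  0.1295]
dark scene [0.41330188 0.32021575 0.103     ] top [0.41979139 0.32180899 0.103     ]
```

Call:
drive_tool(series=[0, 0, 0, 0.05, -0.12, 0.8, 0.5, 0, 0, 0, 0.05, -0.12, 1.6, 0.5, 0, 0, 0, 0.05, -0.12, 2.3, 0.5, 0, 0, 0, 0.05, -0.12, 2.8, 0.5, 0, 0, 0, 0.05, -0.12, 3.06, 0.5, 0, 0, 0, 0.05, -0.12, 3.06, 0.5, 0, 0, 0, 0.05, -0.12, 3.06, -1, 0, 0, 0, 0.05, -0.12, 3.06, -1, 0, 0, 0, 0.05, -0.12, 3.06, -1, 0, 0, 0, 0.05, -0.12, 3.06, -1], grip_force=15)

```text
time: 6.6
ee_pos: [0.4201, 0.3211, 0.0812]
eef_rot: [0.673, 0.74, 0.001, -0.0]
ft_force: [-0.4, 0.2, -0.4]
width: 0.0463
grip_force: 0.0
```

Run:
```python
from h import *
st()
go(box(0,.09,.23),2.1);go(box(0,-.075,.23),2.1)
```

```text
t 6.6 ee [0.4201 0.3211 0.0812] F [-0.4  0.2 -0.4] w 0.0463 g 0.0 j [-1.14  0.29  0.46  1.92 -0.16  0.96 -0.51]
move [ 0.02 -0.02  0.66] [-4.81  2.76 -3.72]
move [ 0.02 -0.02  0.66] [-8.93  2.52 -3.73]
```

Call:
drive_tool(series=[0, 0, 0, 0, 0, 0, -1, 0, 0, 0, 0, 0, 0, -1, 0, 0, 0, 0, 0, 0, -1, 0, 0, 0, 0, 0, -0.5, -1, 0, 0, 0, 0, 0, -1.3, -1, 0, 0, 0, 0, 0, -2.2, -1, 0, 0, 0, 0, 0, -3, -1, 0, 0, 0.66, -0.7, 0.4, -3.72, -1, 0, 0, 0.66, -1.5, 0.8, -3.72, -1, 0, 0, 0.66, -2.3, 1.3, -3.72, -1])

```text
time: 7.43
ee_pos: [0.4805, 0.2336, 0.2307]
eef_rot: [0.693, 0.72, 0.002, -0.0]
ft_force: [0.9, 0.1, -2.8]
width: 0.042
grip_force: 15.0
```

Run:
```python
from h import *
st()
go(box(0,.09,.23),2.1)
```

```text
t 7.4333 ee [0.4805 0.2336 0.2307] F [ 0.9  0.1 -2.8] w 0.042 g 14.97538244118914 j [-1.06  0.14  0.58  1.75 -0.08  1.27 -0.43]
move [ 0.02 -0.03  0.02] [-2.41  1.59  0.02]
```

Call:
drive_tool(series=[0, 0, 0, -0.8, 0.5, 0, -1, 0, 0, 0, -1.5, 0.9, 0, -1, 0, 0, 0, -2.1, 1.25, 0, -1, 0, 0, 0, -2.4, 1.4, 0, -1, 0, 0, 0, -2.5, 1.47, 0, -1, 0, 0, 0, -2.5, 1.47, 0, -1])

```text
time: 7.93
ee_pos: [0.5424, 0.135, 0.2285]
eef_rot: [0.695, 0.719, -0.0, -0.0]
ft_force: [0.2, -0.6, -1.5]
width: 0.0427
grip_force: 15.0
```

Run:
```python
from h import *
st()
go(box(0,.09,.087),2.1)
```

```text
t 7.9333 ee [0.5424 0.135  0.2285] F [ 0.2 -0.6 -1.5] w 0.0427 g 14.974035776685923 j [-0.89  0.22  0.66  1.69 -0.14  1.28 -0.17]
move [-0.01  0.01 -0.03] [0.11 0.14 3.54]
```

Call:
drive_tool(series=[0, 0, 0, 0.1, 0.13, 0.6, -1, 0, 0, 0, 0.1, 0.13, 1.4, -1, 0, 0, 0, 0.1, 0.13, 2.2, -1, 0, 0, 0, 0.1, 0.13, 2.8, -1, 0, 0, 0, 0.1, 0.13, 3.2, -1, 0, 0, 0, 0.1, 0.13, 3.4, -1, 0, 0, 0, 0.1, 0.13, 3.5, -1, 0, 0, 0, 0.1, 0.13, 3.54, -1, 0, 0, 0, 0.1, 0.13, 3.54, -1])

```text
time: 8.68
ee_pos: [0.5476, 0.1409, 0.0879]
eef_rot: [0.694, 0.72, 0.0, 0.0]
ft_force: [0.3, 0.1, -1.6]
width: 0.0424
grip_force: 15.0
```

Run:
```python
from h import *
st()
go(box(0,.09,.087),2.1)
```

```text
t 8.6833 ee [0.5476 0.1409 0.0879] F [ 0.3  0.1 -1.6] w 0.0424 g 14.974152096547186 j [-0.84  0.39  0.61  1.82 -0.26  1.01 -0.09]
move [ 0.01 -0.01  0.  ] [-0.03  0.    0.02]
```

Call:
drive_tool(series=[0, 0, 0, 0, 0, 0.04, -1, 0, 0, 0, 0, 0, 0.05, -1, 0, 0, 0, 0, 0, 0.05, 0.25, 0, 0, 0, 0, 0, 0.05, 0.25, 0, 0, 0, 0, 0, 0.05, 0.25, 0, 0, 0, 0, 0, -0.4, 0.25, 0, 0, 0, 0, 0, -1.2, 0.25, 0, 0, 0, 0, 0, -2.2, 0.25, 0, 0, 0, 0, 0, -3.2, 0.5, 0, 0, 0, 0, 0, -3.2, 0.5])

```text
time: 9.52
ee_pos: [0.5506, 0.1404, 0.2231]
eef_rot: [0.695, 0.719, 0.005, 0.002]
ft_force: [1.0, 0.7, -0.1]
width: 0.0607
grip_force: 0.0
```

Run:
```python
from h import *
st()
go([.5645,.337,.2],2.1)
im=camera('top');cv2.imwrite('pics/t3.png',im[:,:,::-1])
```

```text
t 9.5167 ee [0.5506 0.1404 0.2231] F [ 1.   0.7 -0.1] w 0.0607 g 0.0 j [-0.89  0.24  0.66  1.69 -0.15  1.26 -0.16]
move [ 0.11 -0.05 -0.02] [4.9  0.51 0.6 ]
```

Call:
drive_tool(series=[0, 0, 0, 1, 0.1, 0, 0.5, 0, 0, 0, 2, 0.2, 0.2, 0.5, 0, 0, 0, 3, 0.3, 0.4, 0.5, 0, 0, 0, 4, 0.4, 0.6, 0.5, 0, 0, 0, 4.6, 0.45, 0.6, 0.5, 0, 0, 0, 4.9, 0.45, 0.6, 0.5, 0, 0, 0, 4.9, 0.45, 0.6, 0.5])

```text
time: 10.15
ee_pos: [0.5569, 0.3397, 0.1897]
eef_rot: [0.693, 0.721, -0.001, -0.0]
ft_force: [0.6, 0.1, 0.6]
width: 0.065
grip_force: 0.0
```

Run:
```python
from h import *
st()
go([.5645,.337,.082],2.1)
im=camera('top');im2=camera('scene')
crop('top',160,130,340,340,2.8,'e1.png',im)
crop('scene',160,125,310,275,2,'e2.png',im2)
A=cv2.imread('pics/e1.png');B=cv2.imread('pics/e2.png');o=np.zeros((600,800,3),np.uint8)
A=A[:600,:500];o[:A.shape[0],:A.shape[1]]=A;o[:B.shape[0],500:800]=B[:600,:300];cv2.imwrite('pics/e.png',o)
```

```text
t 10.15 ee [0.5569 0.3397 0.1897] F [0.6 0.1 0.6] w 0.065 g 0.0 j [-1.03  0.46  0.56  1.48 -0.25  1.27 -0.4 ]
move [-0.02  0.01  0.04] [-0.07  0.19  2.69]
```

View pics/e.png

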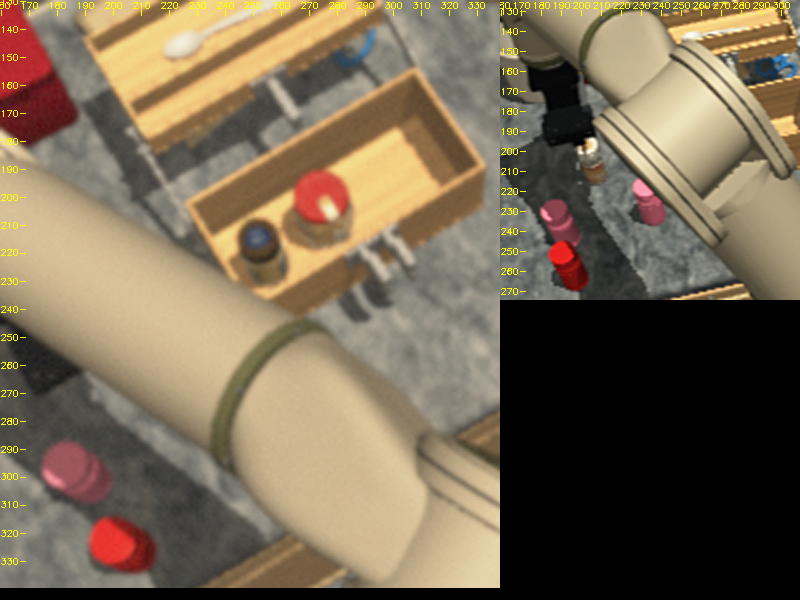

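Dark jar stands upright left of the honey jar. The pale jar lid is at about (205,200) in the scene image, under the gripper. Next I'll grasp it.

Call:
drive_tool(series=[0, 0, 0, -0.07, 0.15, 0.7, 0.5, 0, 0, 0, -0.07, 0.15, 1.5, 0.5, 0, 0, 0, -0.07, 0.15, 2.2, 0.5, 0, 0, 0, -0.07, 0.15, 2.65, 0.5, 0, 0, 0, -0.07, 0.15, 2.7, -1, 0, 0, 0, -0.07, 0.15, 2.7, -1, 0, 0, 0, -0.07, 0.15, 2.7, -1, 0, 0, 0, -0.07, 0.15, 2.7, -1, 0, 0, 0, -0.07, 0.15, 2.7, -1, 0, 0, 0, -0.07, 0.15, 2.7, -1])

```text
time: 11.08
ee_pos: [0.5654, 0.3343, 0.085]
eef_rot: [0.694, 0.72, 0.001, 0.0]
ft_force: [1.0, -0.8, 6.5]
width: 0.0396
grip_force: 15.0
```

Run:
```python
from h import *
st()
go(box(0,-.075,.23),2.1)
```

```text
t 11.0833 ee [0.5654 0.3343 0.085 ] F [ 1.  -0.8  6.5] w 0.0396 g 14.9797345405932 j [-0.99  0.57  0.53  1.57 -0.31  1.09 -0.35]
move [ 0.03 -0.02 -0.01] [-8.97 -0.6  -3.64]
```

Call:
drive_tool(series=[0, 0, 0, 0, 0, -0.5, -1, 0, 0, 0, 0, 0, -1.3, -1, 0, 0, 0, 0, 0, -2.2, -1, 0, 0, 0, 0, 0, -3.2, -1, 0, 0, 0, -0.6, 0, -3.9, -1, 0, 0, 0, -1.5, -0.1, -3.9, -1, 0, 0, 0, -2.5, -0.2, -3.9, -1, 0, 0, 0, -3.5, -0.25, -3.9, -1, 0, 0, 0, -4.5, -0.3, -3.9, -1, 0, 0, 0, -5.5, -0.4, -3.9, -1])

```text
time: 11.92
ee_pos: [0.5559, 0.1118, 0.2396]
eef_rot: [0.694, 0.72, 0.0, -0.0]
ft_force: [0.8, -0.2, -1.7]
width: 0.04
grip_force: 15.0
```

Call:
drive_tool(series=[0, 0, 0, -1, -0.1, 0, -1, 0, 0, 0, -2, -0.15, 0, -1, 0, 0, 0, -2.8, -0.2, 0, -1, 0, 0, 0, -3.3, -0.2, 0, -1, 0, 0, 0, -3.47, -0.2, 0, -1, 0, 0, 0, -3.47, -0.2, 0, -1])

```text
time: 12.42
ee_pos: [0.5531, -0.0274, 0.2396]
eef_rot: [0.695, 0.719, 0.0, 0.0]
ft_force: [-0.3, 0.3, -1.5]
width: 0.0399
grip_force: 15.0
```

Run:
```python
from h import *
st()
go(box(0,-.075,.09),2.1)
im=camera('top');im2=camera('scene')
cv2.imwrite('pics/t4.png',im[:,:,::-1])
crop('top',220,140,350,250,3,'e1.png',im)
crop('scene',220,115,350,225,3,'e2.png',im2)
cv2.imwrite('pics/f.png',np.hstack([cv2.imread('pics/e1.png'),cv2.imread('pics/e2.png')]))
```

```text
t 12.4167 ee [ 0.5531 -0.0274  0.2396] F [-0.3  0.3 -1.5] w 0.0399 g 14.983868001340852 j [-0.69  0.21  0.76  1.69 -0.15  1.3   0.13]
move [ 0.01 -0.   -0.05] [0.05 0.02 3.74]
```

View pics/f.png

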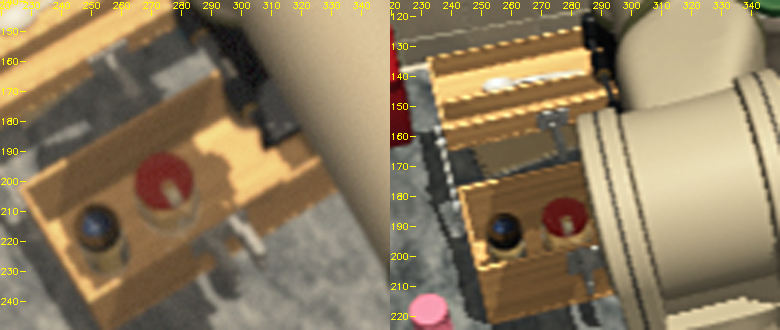

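Both jars show in the box, dark at (255,215) and honey at (274,200), with the pale jar held over the free right part. Next I'll lower it.

Call:
drive_tool(series=[0, 0, 0, 0.04, 0, 0.6, -1, 0, 0, 0, 0.04, 0, 1.4, -1, 0, 0, 0, 0.04, 0, 2.2, -1, 0, 0, 0, 0.04, 0, 2.9, -1, 0, 0, 0, 0.04, 0, 3.3, -1, 0, 0, 0, 0.04, 0, 3.55, -1, 0, 0, 0, 0.04, 0, 3.68, -1, 0, 0, 0, 0.04, 0, 3.72, -1, 0, 0, 0, 0.04, 0, 3.72, -1])

```text
time: 13.27
ee_pos: [0.5537, -0.0231, 0.091]
eef_rot: [0.694, 0.72, 0.0, 0.0]
ft_force: [-0.1, -0.4, -1.9]
width: 0.0398
grip_force: 15.0
```

Call:
drive_tool(series=[0, 0, 0, 0, 0, 0.03, -1, 0, 0, 0, 0, 0, 0.03, -1])

```text
time: 13.43
ee_pos: [0.5538, -0.0235, 0.0901]
eef_rot: [0.694, 0.72, 0.001, 0.0]
ft_force: [0.5, -0.1, -1.0]
width: 0.0399
grip_force: 15.0
```

Call:
drive_tool(series=[0, 0, 0, 0, 0, 0.04, -1, 0, 0, 0, 0, 0, 0.06, -1, 0, 0, 0, 0, 0, 0.06, -1])

```text
time: 13.68
ee_pos: [0.5545, -0.0238, 0.089]
eef_rot: [0.694, 0.72, 0.001, 0.001]
ft_force: [-4.2, 0.0, 15.3]
width: 0.0398
grip_force: 15.0
```

Call:
drive_tool(series=[0, 0, 0, 0, 0, -0.04, -1, 0, 0, 0, 0, 0, -0.04, 0.2, 0, 0, 0, 0, 0, -0.04, 0.2, 0, 0, 0, 0, 0, -0.04, 0.2, 0, 0, 0, 0, 0, -0.4, 0.2, 0, 0, 0, 0, 0, -1.2, 0.2, 0, 0, 0, 0, 0, -2.2, 0.1, 0, 0, 0, 0, 0, -3.2, 0, 0, 0, 0, 0, 0, -3.6, -1, 0, 0, 0, 0, 0, -3.6, -1])

```text
time: 14.52
ee_pos: [0.5552, -0.024, 0.2352]
eef_rot: [0.694, 0.72, 0.003, 0.002]
ft_force: [0.6, 0.7, 0.0]
width: 0.0371
grip_force: 0.0
```

Run:
```python
from h import *
st()
go(box(.147,0,.24),92.1)
im=camera('top');cv2.imwrite('pics/t5.png',im[:,:,::-1])
```

```text
t 14.5167 ee [ 0.5552 -0.024   0.2352] F [0.6 0.7 0. ] w 0.0371 g 0.0 j [-0.7   0.21  0.77  1.7  -0.15  1.28  0.13]
move [  0.07   0.05 -18.01] [ 1.85  3.64 -0.09]
```

Call:
drive_tool(series=[0, 0, -18, 1.85, 3.64, -0.1, -1, 0, 0, -18, 1.85, 3.64, -0.1, -1, 0, 0, -18, 1.85, 3.64, -0.1, -1, 0, 0, -18, 1.85, 3.64, -0.1, -1, 0, 0, -18, 1.85, 3.64, -0.1, -1, 0, 0, -18, 1.85, 3.64, -0.1, -1, 0, 0, -18, 1.85, 3.64, -0.1, -1, 0, 0, -18, 1.85, 3.64, -0.1, -1, 0, 0, -18, 1.85, 3.64, -0.1, -1, 0, 0, -18, 1.85, 3.64, -0.1, -1])

```text
time: 15.4
ee_pos: [0.6955, 0.0554, 0.2327]
eef_rot: [0.139, 0.99, -0.0, -0.001]
ft_force: [-0.3, -0.7, -0.3]
width: 0.0007
grip_force: 0.0
```

Run:
```python
from h import *
st()
go(box(.147,0,.24),92.1)
```

```text
t 15.4 ee [0.6955 0.0554 0.2327] F [-0.3 -0.7 -0.3] w 0.0007 g 0.0 j [-0.46  0.53  0.48  1.28 -0.24  1.39  1.3 ]
move [-0.01 -0.03 -3.61] [-0.06  0.01 -0.18]
```

Call:
drive_tool(series=[0, 0, -3.6, -0.06, 0, 0, -1, 0, 0, -3.6, -0.06, 0, 0, -1, 0, 0, -3.6, -0.06, 0, 0, -1, 0, 0, -3.6, -0.06, 0, 0, -1])

```text
time: 15.73
ee_pos: [0.6979, 0.0546, 0.2329]
eef_rot: [-0.016, 1.0, 0.0, -0.001]
ft_force: [0.2, -1.2, -0.5]
width: 0.0001
grip_force: 0.0
```

Run:
```python
from h import *
st()
go(box(.147,0,.154),92.1)
for n in('top','scene'):
    im=camera(n);cv2.imwrite(f'pics/{n}6.png',im[:,:,::-1])
    q=p(n,np.array([[.5538,-.0235,.11],[.5538,-.0235,.06],box(0,.09,.108)]))
    for u,v in q.round().astype(int): print(n,u,v,im[v-2:v+3,u-2:u+3].reshape(-1,3).mean(0).round())
    u,v=q[0].astype(int);s=cv2.cvtColor(im,cv2.COLOR_RGB2HSV)[v-16:v+17,u-16:u+17];m=((s[...,1]<70)&(s[...,2]>140)).astype(np.uint8)
    print(m.sum(), 'cent',np.argwhere(m).mean(0)[::-1]-16+[u,v] if m.any() else '')
    print('\n'.join(''.join('#' if x else '.' for x in row) for row in m))
```

```text
t 15.7333 ee [0.6979 0.0546 0.2329] F [ 0.2 -1.2 -0.5] w 0.0001 g 0.0 j [-0.42  0.53  0.42  1.26 -0.21  1.39  1.59]
move [ 0.   -0.03 -0.05] [-0.01  0.01  1.97]
top 303 184 [216. 193. 153.]
top 304 190 [216. 194. 154.]
top 253 214 [46. 50. 58.]
0 cent 
.................................
.................................
.................................
.................................
.................................
.................................
.................................
.................................
.................................
.................................
.................................
.................................
.................................
.................................
.................................
.................................
.................................
.................................
.................................
.................................
.................................
.................................
.................................
.................................
...............................
[... 823 characters left out ...]
..#.#.##..########..
...............#.#######.##......
...........############.#........
........#..############..#..#....
.....#.#.#..#######.##.###..#..#.
....#####.#######...#####...#....
##.#.#.#######.###########.###...
.#..##.#.##.###############.###.#
##########.################..#.#.
#.#....#.########.#######.##.####
#..........##.#########..########
............####.######...#######
...........####..#########.######
..........###...###..####.#######
.......#...##..####..#####.######
...............###...######.#####
................##..#############
..........##....##.#..#.##.######
................##.#.#.####.#####
................##..#############
..................#.....####.####
```

Call:
drive_tool(series=[0, 0, 0, 0, 1, -0.3, -1, 0, 0, 0, 0, 2, -0.3, -1, 0, 0, 0, 0, 3, -0.3, -1, 0, 0, 0, 0, 4, -0.3, -1, 0, 0, 0, 0, 5, -0.3, -1, 0, 0, 0, 0, 6, -0.3, -1, 0, 0, 0, 0, 6, -0.3, -1])

```text
time: 16.42
ee_pos: [0.6879, 0.3064, 0.2447]
eef_rot: [-0.019, 1.0, 0.002, -0.002]
ft_force: [-1.3, 2.3, -0.9]
width: 0.0004
grip_force: 0.0
```

Run:
```python
from h import *
st()
im=camera('top');cv2.imwrite('pics/top7.png',im[:,:,::-1])
T0=cv2.imread('pics/top0.png')[:,:,::-1]
for n,(u,v),P in [('pale',(185,245),[.5538,-.0235,.11]),('dark',(215,288),box(0,.09,.108))]:
    t=T0[v-8:v+9,u-8:u+9].copy();roi=im[150:260,215:345].copy()
    m=cv2.matchTemplate(roi,t,cv2.TM_CCOEFF_NORMED);_,mx,_,l=cv2.minMaxLoc(m)
    print(n,mx,(l[0]+8+215,l[1]+8+150),'exp',p('top',P))
go(box(.147,0,.24),92.1)
u,v=p('top',[.5538,-.0235,.11])[0].astype(int)
print(im[v-10:v+11:2,u-10:u+11:2].tolist())
```

```text
t 16.4167 ee [0.6879 0.3064 0.2447] F [-1.3  2.3 -0.9] w 0.0004 g 0.0 j [-0.68  0.65  0.36  1.05 -0.22  1.48  1.24]
pale 0.7911295890808105 (302, 185) exp [[303.06067649 183.84095752]]
dark 0.5245023369789124 (251, 167) exp [[252.70440135 214.15614877]]
move [ 0.02 -0.03 -0.02] [-0.   -6.16  0.11]
[[[119, 89, 60], [120, 92, 61], [120, 88, 58], [122, 92, 62], [122, 94, 62], [116, 89, 57], [128, 99, 66], [139, 104, 66], [140, 107, 69], [103, 79, 53], [96, 74, 50]], [[119, 91, 60], [120, 89, 59], [122, 92, 60], [139, 106, 68], [171, 132, 86], [144, 110, 70], [149, 111, 72], [150, 114, 74], [143, 110, 72], [120, 91, 59], [97, 74, 48]], [[124, 94, 61], [134, 100, 66], [175, 135, 87], [229, 189, 126], [239, 212, 143], [215, 176, 122], [155, 119, 81], [141, 107, 70], [136, 103, 67], [136, 103, 68], [114, 87, 57]], [[155, 117, 76], [216, 169, 108], [239, 213, 152], [241, 226, 185], [239, 226, 192], [235, 221, 187], [218, 199, 164], [173, 147, 112], [141, 107, 70], [140, 105, 67], [137, 105, 70]], [[236, 200, 126], [242, 218, 149], [240, 228, 192], [237, 218, 174], [234, 205, 152], [234, 201,
[... 502 characters left out ...]
7, 225, 197], [237, 221, 184], [233, 198, 140], [236, 207, 148], [239, 226, 190], [235, 223, 193], [205, 171, 132], [158, 120, 79], [138, 104, 67]], [[240, 198, 126], [205, 161, 114], [215, 197, 167], [236, 225, 195], [239, 225, 195], [240, 228, 197], [238, 228, 201], [205, 191, 161], [205, 168, 125], [206, 155, 100], [142, 109, 70]], [[223, 170, 109], [161, 126, 88], [117, 107, 92], [161, 147, 126], [195, 177, 150], [189, 174, 146], [169, 155, 131], [143, 132, 112], [196, 163, 126], [233, 185, 117], [173, 130, 83]], [[148, 113, 73], [125, 99, 68], [107, 97, 80], [106, 97, 83], [115, 103, 89], [121, 109, 94], [123, 111, 93], [139, 124, 104], [167, 133, 97], [239, 195, 123], [226, 174, 109]]]
```

The pale lid matches at (302,185) against an expected (303,184), so the jar is upright. Back to the lane, then close the tray.

Call:
drive_tool(series=[0, 0, 0, 0, -1, 0.1, -1, 0, 0, 0, 0, -2, 0.1, -1, 0, 0, 0, 0, -3, 0.1, -1, 0, 0, 0, 0, -4, 0.1, -1, 0, 0, 0, 0, -5, 0.1, -1, 0, 0, 0, 0, -5.8, 0.1, -1, 0, 0, 0, 0, -6, 0.1, -1, 0, 0, 0, 0, -6, 0.1, -1])

```text
time: 17.13
ee_pos: [0.6982, 0.0492, 0.2429]
eef_rot: [-0.01, 1.0, -0.001, -0.0]
ft_force: [-0.0, 0.1, -0.7]
width: 0.0004
grip_force: 0.0
```

Run:
```python
from h import *
st()
go(box(.147,0,.154),92.1)
```

```text
t 17.1333 ee [0.6982 0.0492 0.2429] F [-0.   0.1 -0.7] w 0.0004 g 0.0 j [-0.41  0.52  0.42  1.25 -0.21  1.41  1.58]
move [-0.02 -0.   -0.18] [0.01 0.15 2.22]
```

Call:
drive_tool(series=[0, 0, -0.18, 0, 0.1, 0.8, -1, 0, 0, -0.18, 0, 0.1, 1.6, -1, 0, 0, -0.18, 0, 0.1, 2.1, -1, 0, 0, -0.18, 0, 0.1, 2.22, -1, 0, 0, -0.18, 0, 0.1, 2.22, -1])

```text
time: 17.55
ee_pos: [0.6973, 0.0602, 0.1522]
eef_rot: [-0.023, 1.0, 0.0, -0.002]
ft_force: [-0.1, -0.0, 0.4]
width: 0.0002
grip_force: 0.0
```

Call:
drive_tool(series=[0, 0, 0, 0.15, 0, 0, -1, 0, 0, 0, 0.26, 0, -0.12, -1, 0, 0, 0, 0.37, 0, -0.3, -1, 0, 0, 0, 0.49, 0, -0.45, -1, 0, 0, 0, 0.62, 0, -0.58, -1, 0, 0, 0, 0.76, 0, -0.71, -1, 0, 0, 0, 0.91, 0, -0.82, -1, 0, 0, 0, 1.07, 0, -0.93, -1, 0, 0, 0, 1.39, 0, -1.11, -1, 0, 0, 0, 1.74, 0, -1.25, -1])

```text
time: 18.38
ee_pos: [0.6279, 0.0555, 0.2045]
eef_rot: [-0.023, 1.0, -0.0, -0.0]
ft_force: [2.0, -0.1, -1.7]
width: 0.0003
grip_force: 1.0
```

Run:
```python
from h import *
st();print(box(.147-1.74*.04,0,.154+.05))
```

```text
t 18.3833 ee [0.6279 0.0555 0.2045] F [ 2.  -0.1 -1.7] w 0.0003 g 0.9961441461928189 j [-0.48  0.38  0.42  1.52 -0.16  1.27  1.57]
[np.float64(0.628349010996344), np.float64(0.05250900300595545), 0.20400000000000001]
```

Call:
drive_tool(series=[0, 0, 0, 0.36, 0, -0.09, -1, 0, 0, 0, 0.73, 0, -0.13, -1, 0, 0, 0, 1.11, 0, -0.12, -1, 0, 0, 0, 1.3, 0, -0.06, -1, 0, 0, 0, 1.32, 0, 0.03, -1, 0, 0, 0, 1.37, 0, 0.05, -1, 0, 0, 0, 1.51, 0, 0.1, -1, 0, 0, 0, 1.66, 0, 0.18, -1, 0, 0, 0, 1.82, 0, 0.27, -1, 0, 0, 0, 1.98, 0, 0.37, -1])

```text
time: 19.22
ee_pos: [0.5489, 0.052, 0.1885]
eef_rot: [-0.023, 1.0, -0.0, -0.0]
ft_force: [-2.2, 0.3, -0.5]
width: 0.0005
grip_force: 0.8
```

Call:
drive_tool(series=[0, 0, 0, 0.15, 0, 0.12, -1, 0, 0, 0, 0.29, 0, 0.24, -1, 0, 0, 0, 0.42, 0, 0.37, -1, 0, 0, 0, 0.55, 0, 0.5, -1, 0, 0, 0, 0.64, 0, 0.61, -1, 0, 0, 0, 0.73, 0, 0.7, -1, 0, 0, 0, 0.86, 0, 0.7, -1, 0, 0, 0, 1, 0, 0.7, -1, 0, 0, 0, 1.1, 0, 0.7, -1, 0, 0, 0, 1.1, 0, 0.7, -1])

```text
time: 20.05
ee_pos: [0.5053, 0.0501, 0.1617]
eef_rot: [-0.023, 1.0, 0.0, 0.0]
ft_force: [0.5, -0.5, -0.1]
width: 0.0007
grip_force: 0.0
```

Run:
```python
from h import *
st();print(box(-.041,0,.154))
print(telemetry.read_state()['torque'])
```

```text
t 20.05 ee [0.5053 0.0501 0.1617] F [ 0.5 -0.5 -0.1] w 0.0007 g 0.0 j [-0.56  0.14  0.4   1.89 -0.06  1.12  1.48]
[np.float64(0.5100270096789393), np.float64(0.048212026831470634), 0.154]
[0.04124688 0.03712089 0.01781977]
```

Call:
drive_tool(series=[0, 0, 0, 0, 0, -0.8, -1, 0, 0, 0, 0, 0, -1.7, -1, 0, 0, 0, 0.3, -1, -1.9, -1, 0, 0, 0, 0.5, -2, -1.9, -1, 0, 0, 0, 0.5, -3, -1.9, -1, 0, 0, 0, 0.6, -4, -1.9, -0.3, 0, 0, 0, 0.6, -5, -1.9, -0.1, 0, 0, 0, 0.6, -6, -1.9, -0.1])

```text
time: 20.72
ee_pos: [0.4924, -0.1927, 0.238]
eef_rot: [-0.023, 1.0, 0.0, 0.001]
ft_force: [0.3, -0.2, 0.1]
width: 0.0135
grip_force: 0.0
```

Run:
```python
from h import *
st()
go([.472,-.324,.15],-21.5)
im=camera('top');cv2.imwrite('pics/top8.png',im[:,:,::-1])
T0=cv2.imread('pics/top0.png')[:,:,::-1]
for n,(x0,y0,x1,y1) in {'frontleft rim':(238,218,264,250),'backleft rim':(215,185,240,210),'lugs':(283,205,312,235),'spoon bowl':(250,188,275,205)}.items():
    t=T0[y0:y1,x0:x1].copy();roi=im[y0-15:y1+15,x0-15:x1+15].copy()
    m=cv2.matchTemplate(roi,t,cv2.TM_CCOEFF_NORMED);_,mx,_,l=cv2.minMaxLoc(m);print(n,mx,l[0]-15,l[1]-15)
```

```text
t 20.7167 ee [ 0.4924 -0.1927  0.238 ] F [ 0.3 -0.2  0.1] w 0.0135 g 0.0 j [-0.29  0.12  0.64  1.76 -0.08  1.29  1.98]
move [2.000e-02 1.000e-02 2.282e+01] [ 0.66 -3.26  2.2 ]
frontleft rim 0.998566746711731 0 0
backleft rim 0.9972904920578003 0 0
lugs 0.9236794114112854 0 0
spoon bowl 0.950626015663147 0 1
```

The tray is fully closed: the rim matches with zero offset. Next, the pin.

Call:
drive_tool(series=[0, 0, 22.8, 0.66, -3.2, 1.2, 0, 0, 0, 22.8, 0.66, -3.2, 1.2, 0, 0, 0, 22.8, 0.66, -3.2, 1.2, 0, 0, 0, 22.8, 0.66, -3.2, 1.2, 0, 0, 0, 22.8, 0.66, -3.2, 1.2, 0, 0, 0, 22.8, 0.66, -3.2, 1.2, 0, 0, 0, 22.8, 0.66, -3.2, 1.2, 0, 0, 0, 22.8, 0.66, -3.2, 1.2, 0, 0, 0, 22.8, 0.66, -3.2, 1.2, 0, 0, 0, 22.8, 0.66, -3.2, 1.2, 0])

```text
time: 21.6
ee_pos: [0.4723, -0.3199, 0.1895]
eef_rot: [0.569, 0.822, 0.0, 0.0]
ft_force: [0.5, 0.0, -0.7]
width: 0.0435
grip_force: 0.0
```

Run:
```python
from h import *
st()
go([.472,-.324,.15],-21.5)
```

```text
t 21.6 ee [ 0.4723 -0.3199  0.1895] F [ 0.5  0.  -0.7] w 0.0435 g 0.0 j [-0.23  0.34  0.91  1.72 -0.28  1.22  1.11]
move [0.01 0.   8.42] [-0.09 -0.04  0.99]
```

Call:
drive_tool(series=[0, 0, 8.42, -0.05, 0, 0.9, 0, 0, 0, 8.42, -0.05, 0, 0.9, 0, 0, 0, 8.42, -0.05, 0, 0.9, 0, 0, 0, 8.42, -0.05, 0, 0.9, 0, 0, 0, 8.42, -0.05, 0, 0.9, 0, 0, 0, 8.42, -0.05, 0, 0.9, 0, 0, 0, 8.42, -0.05, 0, 0.9, 0])

```text
time: 22.18
ee_pos: [0.4731, -0.3215, 0.1533]
eef_rot: [0.826, 0.564, -0.0, 0.0]
ft_force: [-0.4, 0.6, 0.0]
width: 0.0436
grip_force: 0.0
```

Run:
```python
from h import *
st()
go([.472,-.324,.031],-21.5)
# refine pin from scene camera, numeric: brown handle pixels
from scipy import ndimage
im=camera('scene');s=cv2.cvtColor(im,cv2.COLOR_RGB2HSV).astype(int)
m=((s[...,0]<12)&(s[...,1]>110)&(s[...,2]>50));m[:180]=0;m[215:]=0;m[:,:365]=0;m[:,420:]=0
print(m.sum());q=np.argwhere(m)[:,::-1]
if len(q):
    l,k=ndimage.label(m);i=np.argmax(ndimage.sum(m,l,range(1,k+1)))+1;q=np.argwhere(l==i)[:,::-1]
    c=q.mean(0);ev,V=np.linalg.eigh(np.cov(q.T));print(len(q),c,V[:,1],ev**.5, w('scene',*c,.014),w('scene',c[0],c[1]-2.4,.014), q.min(0),q.max(0))
T0=cv2.imread('pics/top0.png')[:,:,::-1];s=cv2.cvtColor(T0,cv2.COLOR_RGB2HSV).astype(int)
m=((s[...,0]<12)&(s[...,1]>110)&(s[...,2]>50));m[:150]=0;m[190:]=0;m[:,:385]=0;m[:,440:]=0
q=np.argwhere(m)[:,::-1];c=q.mean(0);ev,V=np.linalg.eigh(np.cov(q.T));d=V[:,1]
a=w('top',*c,.016);b=w('top',*(c+d*8),.016)-w('top',*(c-d*8),.016);print(len(q),c,a,np.degrees(np.arctan2(b[1],b[0])))
```

```text
t 22.1833 ee [ 0.4731 -0.3215  0.1533] F [-0.4  0.6  0. ] w 0.0436 g 0.0 j [-0.31  0.45  1.04  1.76 -0.41  1.18  0.48]
move [0.   0.   0.02] [-0.07 -0.    3.06]
65
65 [383.75384615 195.24615385] [-0.99030158 -0.13893442] [1.38289209 4.02672727] [ 0.47489752 -0.32689634  0.014     ] [ 0.4858036  -0.33098354  0.014     ] [377 193] [390 198]
91 [404.35164835 169.17582418] [ 0.47328547 -0.3266525   0.016     ] 70.1087353796937
```

Call:
drive_tool(series=[0, 0, -0.1, -0.09, 0.04, 0.8, 0, 0, 0, -0.1, -0.09, 0.04, 1.6, 0, 0, 0, -0.1, -0.09, 0.04, 2.3, 0, 0, 0, -0.1, -0.09, 0.04, 2.8, 0, 0, 0, -0.1, -0.09, 0.04, 3.06, 0, 0, 0, -0.1, -0.09, 0.04, 3.06, 0, 0, 0, -0.1, -0.09, 0.04, 3.06, -1, 0, 0, -0.1, -0.09, 0.04, 3.06, -1, 0, 0, -0.1, -0.09, 0.04, 3.06, -1, 0, 0, -0.1, -0.09, 0.04, 3.06, -1], grip_force=40)

```text
time: 23.07
ee_pos: [0.4735, -0.3258, 0.0319]
eef_rot: [0.822, 0.569, 0.001, 0.001]
ft_force: [-1.3, 0.4, 1.2]
width: 0.0244
grip_force: 0.7
```

Call:
drive_tool(series=[0, 0, 0, 0, 0, 0, -1, 0, 0, 0, 0, 0, 0, -1, 0, 0, 0, 0, 0, -0.3, -1, 0, 0, 0, 0, 0, -1, -1, 0, 0, 0, 0, 0, -2, -1, 0, 0, 0, 0, 0, -3, -1, 0, 0, 0, 0, 0, -3.6, -1, 0, 0, 0, 0, 0, -3.6, -1])

```text
time: 23.73
ee_pos: [0.4744, -0.3275, 0.1807]
eef_rot: [0.823, 0.569, 0.002, 0.003]
ft_force: [0.5, -1.1, -0.4]
width: 0.0239
grip_force: 39.9
```

Run:
```python
from h import *
st()
im=camera('top');im2=camera('scene')
cv2.imwrite('pics/top9.png',im[:,:,::-1]);cv2.imwrite('pics/scene9.png',im2[:,:,::-1])
s=telemetry.read_state();q=R.from_quat(s['eef_rot']);e=s['ee_pos'];ax=-q.apply([1,0,0])
print(ax, 'axis z below TCP 19mm; tip exp', [p(n,e+ax*.09+[0,0,-.019]) for n in('top','scene')])
# where is hole; rest pose: 
go(box(-.105,.125,.20),2.1)
```

```text
t 23.7333 ee [ 0.4744 -0.3275  0.1807] F [ 0.5 -1.1 -0.4] w 0.0239 g 39.946181774139404 j [-0.31  0.42  1.06  1.73 -0.39  1.22  0.49]
[-3.52104528e-01 -9.35960437e-01 -6.80229558e-04] axis z below TCP 19mm; tip exp [array([[443.66275668, 143.39397191]]), array([[415.60131507, 174.09848744]])]
move [ 0.02 -0.   -4.54] [11.34 -5.11 -0.6 ]
```

Call:
drive_tool(series=[0, 0, -0.5, 0.8, -0.4, -1, -1, 0, 0, -1.5, 1.7, -0.8, -1, -1, 0, 0, -2.5, 2.6, -1.2, -1, -1, 0, 0, -3.5, 3.5, -1.6, -1, -1, 0, 0, -4.54, 4.4, -2, -1, -1, 0, 0, -4.54, 5.3, -2.4, -1, -1, 0, 0, -4.54, 6.2, -2.8, -1, -1, 0, 0, -4.54, 7.1, -3.2, -1, -1, 0, 0, -4.54, 8, -3.6, -1, -1, 0, 0, -4.54, 8.9, -4, -1, -1])

```text
time: 24.67
ee_pos: [0.4471, 0.0658, 0.214]
eef_rot: [0.694, 0.72, -0.0, -0.001]
ft_force: [2.0, -0.2, -1.0]
width: 0.0239
grip_force: 39.9
```

Run:
```python
from h import *
st();go(box(-.105,.125,.22),2.1)
```

```text
t 24.6667 ee [0.4471 0.0658 0.214 ] F [ 2.  -0.2 -1. ] w 0.0239 g 39.94456887245178 j [-1.06 -0.09  0.78  1.97  0.07  1.24 -0.26]
move [-0.02 -0.    0.  ] [ 2.63 -0.04 -0.15]
```

Call:
drive_tool(series=[0, 0, 0, 0.8, -0.05, 0, -1, 0, 0, 0, 1.6, -0.05, 0, -1, 0, 0, 0, 2.2, -0.05, 0.1, -1, 0, 0, 0, 2.55, -0.05, 0.5, -1, 0, 0, 0, 2.55, -0.05, 1, -1, 0, 0, 0, 2.55, -0.05, 1.4, -1, 0, 0, 0, 2.55, -0.05, 1.5, -1, 0, 0, 0, 2.55, -0.05, 1.5, -1])

```text
time: 25.33
ee_pos: [0.4416, 0.165, 0.1532]
eef_rot: [0.694, 0.72, -0.002, -0.0]
ft_force: [0.9, 0.3, -0.7]
width: 0.0232
grip_force: 39.9
```

Run:
```python
from h import *
st();go(box(-.105,.125,.154),2.1)
s=telemetry.read_state();q=R.from_quat(s['eef_rot']);e=s['ee_pos'];ax=-q.apply([1,0,0])
X=np.array([e+ax*.09+[0,0,-.02],e+ax*.03+[0,0,-.02]])
for n in('top','scene'):
    a=[camera(n).astype(float) for _ in range(4)];im=np.mean(a,0).astype(np.uint8);cv2.imwrite(f'pics/{n}10.png',im[:,:,::-1])
    print(n,'tip,root',p(n,X).round(1).tolist(),'lugtops',p(n,np.array([box(-.12,y,.149) for y in(.018,-.018)])).round(1).tolist(),'hole',p(n,np.array([box(-.105,.018,.134)])).round(1))
    x0,y0=(262,190) if n=='top' else (240,165)
    crop(n,x0,y0,x0+66,y0+75,6,f'g_{n}.png',im)
cv2.imwrite('pics/g.png',np.hstack([cv2.imread('pics/g_top.png'),cv2.imread('pics/g_scene.png')]))
```

```text
t 25.3333 ee [0.4416 0.165  0.1532] F [ 0.9  0.3 -0.7] w 0.0232 g 39.94603872299194 j [-1.13  0.06  0.71  2.   -0.04  1.1  -0.37]
move [-0.04  0.03 -0.01] [ 0.14  0.   -0.02]
top tip,root [[291.2, 230.8], [271.9, 242.6]] lugtops [[297.5, 231.4], [309.1, 224.3]] hole [[294.8 228.5]]
scene tip,root [[281.5, 204.4], [264.3, 208.5]] lugtops [[285.5, 204.5], [295.8, 202.1]] hole [[284.7 203.5]]
```

View pics/g.png

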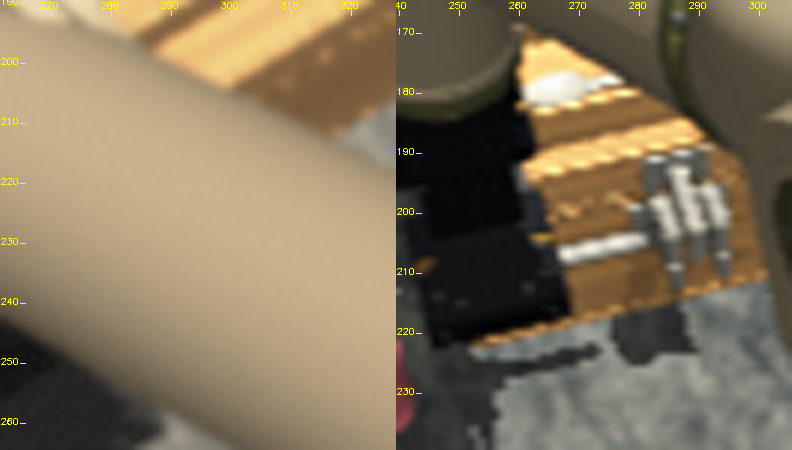

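Scene view: the pin tip is at (281.5,205), predicted (281.5,204.4). The lug ends are at (286,204.7) and (294,203), within 0.7 px of prediction, so the pin lines up. Now inserting with force checks.

Call:
drive_tool(series=[0, 0, 0, -0.1, 0, -0.02, -1, 0, 0, 0, -0.2, 0, -0.02, -1, 0, 0, 0, -0.3, 0, -0.02, -1, 0, 0, 0, -0.4, 0, -0.02, -1, 0, 0, 0, -0.5, 0, -0.02, -1, 0, 0, 0, -0.5, 0, -0.02, -1])

```text
time: 26.23
ee_pos: [0.444, 0.1448, 0.1557]
eef_rot: [0.695, 0.719, 0.0, 0.0]
ft_force: [3.0, -0.9, -2.0]
width: 0.0234
grip_force: 40.0
```

Call:
drive_tool(series=[0, 0, 0, -0.1, -0.02, 0.02, -1, 0, 0, 0, -0.2, -0.02, 0.03, -1, 0, 0, 0, -0.3, -0.02, 0.03, -1, 0, 0, 0, -0.4, -0.02, 0.03, -1, 0, 0, 0, -0.4, -0.02, 0.03, -1])

```text
time: 26.65
ee_pos: [0.4439, 0.129, 0.1547]
eef_rot: [0.694, 0.72, 0.0, 0.0]
ft_force: [5.8, -1.2, -1.1]
width: 0.0237
grip_force: 40.0
```

Call:
drive_tool(series=[0, 0, 0, -0.12, 0.03, 0, -1, 0, 0, 0, -0.25, 0.03, 0, -1, 0, 0, 0, -0.37, 0.03, 0, -1, 0, 0, 0, -0.5, 0.03, 0, -1, 0, 0, 0, -0.62, 0.03, 0, -1, 0, 0, 0, -0.75, 0.03, 0, -1, 0, 0, 0, -0.75, 0.03, 0, -1])

```text
time: 27.23
ee_pos: [0.4456, 0.0985, 0.1544]
eef_rot: [0.695, 0.719, -0.0, -0.0]
ft_force: [2.4, -1.9, -1.2]
width: 0.0238
grip_force: 39.9
```

Call:
drive_tool(series=[0, 0, 0, -0.05, 0.01, 0, -1, 0, 0, 0, -0.1, 0.01, 0, -1, 0, 0, 0, -0.15, 0.01, 0, -1, 0, 0, 0, -0.2, 0.01, 0, -1, 0, 0, 0, -0.25, 0.01, 0, -1, 0, 0, 0, -0.25, 0.01, 0, -1])

```text
time: 27.73
ee_pos: [0.4459, 0.0925, 0.1545]
eef_rot: [0.693, 0.72, 0.001, -0.001]
ft_force: [0.0, 10.6, -3.8]
width: 0.0235
grip_force: 39.9
```

Call:
drive_tool(series=[0, 0, 0, -0.06, 0, 0, -1, 0, 0, 0, -0.1, 0, 0, -1, 0, 0, 0, -0.1, 0, 0, -1])

```text
time: 27.98
ee_pos: [0.4458, 0.0922, 0.1547]
eef_rot: [0.692, 0.722, 0.003, -0.003]
ft_force: [-0.1, 25.6, -6.4]
width: 0.0237
grip_force: 39.9
```

Call:
drive_tool(series=[0, 0, 0, 0.1, 0, 0.02, -1, 0, 0, 0, 0.13, 0, 0.03, -1, 0, 0, 0, 0.13, 0, 0.03, -0.2, 0, 0, 0, 0.13, 0, 0.03, -0.2, 0, 0, 0, 0.13, 0, 0.03, -0.2, 0, 0, 0, 0.13, 0, -0.3, -0.2, 0, 0, 0, 0.13, 0, -0.9, -0.2, 0, 0, 0, 0.13, 0, -1.7, -0.2, 0, 0, 0, 0.13, 0, -2.5, -0.2, 0, 0, 0, 0.13, 0, -2.5, -0.2])

```text
time: 28.82
ee_pos: [0.4487, 0.0908, 0.2597]
eef_rot: [0.695, 0.719, 0.003, 0.001]
ft_force: [0.9, -0.1, -0.3]
width: 0.035
grip_force: 0.0
```

Call:
drive_tool(series=[0, 0, 0, 1, 0, 0, -0.2, 0, 0, 0, 2, 0, 0, -0.2, 0, 0, 0, 3, 0, 0, -0.2, 0, 0, 0, 4, 0, 0, -0.2, 0, 0, 0, 5, 0, 0, -0.2, 0, 0, 0, 6, 0, 0, -0.2, 0, 0, 0, 7, 0, 0, -0.2, 0, 0, 0, 7, 0, 0, -0.2])

```text
time: 29.48
ee_pos: [0.4333, 0.3787, 0.2528]
eef_rot: [0.691, 0.723, -0.001, -0.0]
ft_force: [-1.4, 1.3, -0.1]
width: 0.0347
grip_force: 0.0
```

Run:
```python
from h import *
st()
T0=cv2.imread('pics/top0.png')[:,:,::-1]
for n in('top','scene'):
    im=camera(n);cv2.imwrite(f'pics/{n}11.png',im[:,:,::-1])
    s=cv2.cvtColor(im,cv2.COLOR_RGB2HSV).astype(int)
    X=np.array([box(-.105,y,z) for y,z in((.074,.146),(.046,.146),(.018,.146),(-.03,.14),(-.044,.134))])
    print(n,[(a.round(1).tolist(),im[int(round(a[1])),int(round(a[0]))].tolist()) for a in p(n,X)])
    c=p(n,X[1])[0].round().astype(int);
    m=((s[...,0]<14)&(s[...,1]>100)&(s[...,2]<140)&(s[...,2]>30))[c[1]-16:c[1]+17,c[0]-18:c[0]+30]
    print('\n'.join(''.join('#' if v else '.' for v in r_) for r_ in m))
    if n=='top':
        for k,(x0,y0,x1,y1) in {'fl':(238,218,264,250),'bl':(215,185,240,210),'mug':(365,115,400,155),'spoon':(250,180,300,205)}.items():
            mm=cv2.matchTemplate(im[y0-12:y1+12,x0-12:x1+12].copy(),T0[y0:y1,x0:x1].copy(),cv2.TM_CCOEFF_NORMED);_,mx,_,l=cv2.minMaxLoc(mm);print(k,round(mx,3),l[0]-12,l[1]-12)
```

```text
t 29.4833 ee [0.4333 0.3787 0.2528] F [-1.4  1.3 -0.1] w 0.0347 g 0.0 j [-1.27  0.23  0.55  1.61 -0.13  1.34 -0.65]
top [([276.4, 238.2], [108, 72, 48]), ([285.5, 232.7], [115, 68, 41]), ([294.6, 227.1], [173, 163, 146]), ([310.0, 218.4], [170, 161, 143]), ([314.4, 216.5], [132, 129, 119])]
................................................
................................................
................................................
................................................
................................................
................................................
................................................
................................................
.....................##.........................
...................#####........................
.................########.......................
.................########.......................
...............###########......................
.............##############.....................
...........#.##############.....................
..........#################.....................
.........###############
[... 1960 characters left out ...]
..............
................................................
................................................
................................................
................................................
................................................
................................................
................................................
................................................
................................................
................................................
................................................
................................................
................................................
................................................
```

```bash
python3 -c "
from bench import r
print(r.close_job())"
```

```text
the job is handed in; nothing more can be done
None
```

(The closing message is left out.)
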